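Slide open the ice-cream chest over the pink tubs

TASK

Open the ice-cream chest above the pink-topped tubs: hook a fingertip behind the black lip of the glass lid that covers them and draw that lid along its rail, without slamming it, until it is fully open against its stop. Do not lift the lid out of its rail, leave the other lid as it stands, and leave the jar, spoon cup and scoop where they are; finish with the hand clear.

Things in the scene. Friction and masses are not known exactly. Their poses are not given: they have to be found in the camera images.
- chest: White ice-cream chest, 470 mm deep (x) by 700 mm long (y). Origin on the counter under the middle of its two sliding glass lids; x away from the robot, y along the chest to its left end, z up. Front wall at x -0.185; grey rear ledge 235 mm high at x 0.174 to 0.284; two lid rails along y at x -0.157 and 0.157, 28 mm wide, tops 246 mm high. Left lid (+y half) passes over the right lid (-y half).
- pink_tubs (a point): Middle of the top of a wire basket of six paper tubs with pink caps (255 x 185 mm, 92 mm high), seen through the glass about 70 to 80 mm below the lids. The basket sits 185 mm to the left (+y) or the right (-y) of the chest's middle, under the left or the right lid.
- green_tubs (a point): The same point of the like basket of six green-capped tubs, which sits in the other half of the chest. (A narrow basket of blue-capped tubs is always in the middle.)
- left_lid (a joint): Travel of the left glass lid, m: 0 shut, 0.215 fully open at the stop; starts 0 to 15 mm ajar; grows as the lid is drawn to the right (chest -y). Framed pane 282 mm (chest x) x 320 mm (along the rail) x 8 mm, in the upper step of the rails, its flat top 240 mm above the counter. About 0.95 kg, some 3 N of drag, stays where left. Only its weight keeps it in the rail.
- right_lid (a joint): Travel of the right glass lid, m: 0 shut, 0.215 fully open at the stop; starts 0 to 15 mm ajar; grows as the lid is drawn to the left (chest +y). Framed pane 282 mm (chest x) x 320 mm (along the rail) x 8 mm, in the lower step of the rails, its flat top 226 mm above the counter. About 0.95 kg, some 3 N of drag, stays where left. Only its weight keeps it in the rail.
- left_lip (a point): Centre of the black upright lip on the left lid: a straight blade 140 mm long (chest x), 6 mm thick (chest y), 26 mm tall; the lid's flat top is 13 mm below this point, the lip's top edge 13 mm above. Moves with the lid. Behind it, towards the chest's left, +y end, lie 37 mm of flat lid, then the lower end rim: room for a fingertip coming from above.
- right_lip (a point): Centre of the black upright lip on the right lid: a straight blade 140 mm long (chest x), 6 mm thick (chest y), 26 mm tall; the lid's flat top is 13 mm below this point, the lip's top edge 13 mm above. Moves with the lid. Behind it, towards the chest's right, -y end, lie 37 mm of flat lid, then the lower end rim: room for a fingertip coming from above.
- left_pull: The left lid's lip as a body; origin at the middle of its foot on the lid, 13 mm below point left_lip; axes as the chest's.
- right_pull: The right lid's lip as a body; origin at the middle of its foot on the lid, 13 mm below point right_lip; axes as the chest's.
- topping_jar: Loose amber jar with a red cap, 68 mm across, 100 mm tall, standing on the chest's rear ledge; origin under its middle. Leave alone.
- spoon_cup: Loose steel cup of coloured sample spoons, 66 mm across, 85 mm tall (spoons to 110 mm), on the rear ledge; origin under its middle. Leave alone.
- scoop: Loose ice-cream scoop with a blue handle, about 200 mm long, lying on the counter close to the chest's right end; origin near its middle, x towards the bowl. Leave alone.

How it is judged:
By the outcome, as a careful person would: the job done as asked, in the order asked, and still so for the second after the job is handed in, with the robot touching nothing.
It also fails if it takes over 42 s, if anything falls off the work surface, if the arm or the gripper's body presses on something with over 40 N, if the wrist force passes 120 N, or if a joint passes its speed limit or range.

ROBOT

A 6-joint arm with a two-finger parallel gripper is mounted at the origin on the work surface. World frame = base frame: x ahead of the robot, y to its left, z up, the work surface at z = 0. Lengths are in m, angles in rad, forces in N, time in s.
With the tool pointing down it reaches from about 0.375 to 0.9 m from the base axis. Payload 3.1 kg.
Tool frame: the origin (TCP) lies on the centre line of the jaws, within the pads' length; the fingertips stand 8 mm ahead of it and the grasp point (between the pads) lies 11 mm behind it (arm.tip_reach is the distance from the TCP to the fingertips, in m); z points along the fingers, y is the line along which they close (so a half turn about z gives the same grasp; the last joint's range is limited). The gripper opens to 87 mm and grips with 3 to 60 N. Pads are 19 mm wide; open, the fingers measure 117 mm over their backs; the gripper's body (75 mm by 190 mm) begins 51 mm behind the grasp point.
Start: joints at [-1.524, 0.527, 1.433, -0, 1.181, -0.178], TCP at [0.139, -0.609, 0.231] pointing down, gripper open.
Joint ranges: [-3.08, 3.08], [-0.75, 2.2], [0.22, 2.44], [-1.43, 4.57], [0, 2.65], [-2.85, 2.85]. Speed limits (rad/s): [2.79, 2.79, 3.14, 3.14, 3.14, 3.14].

INTERFACE

Orientations are given as a 3x3 rotation matrix whose columns are the frame's x, y, z axes.
In Python, from plant import get_obs, imaging, arm gives the robot as it stands. The module is installed in compiled form; this text tells all that it offers.
- The arm moves only by the tool apply_moves, never from a script. Its argument "plan" is a list of rows, each a list of 7 numbers: the gripper's target within -1 to 1 (shut at 1, half-way at 0, fully open at -1), then the shift along the tool's x, y, z in mm, then the turn, a rotation vector about the tool's x, y, z in rad. In form: [[grip, dx, dy, dz, ax, ay, az], ...]. A call has 1 to 12 rows; each row is the pose to reach, as a shift and turn from the pose commanded when the call began, along the tool's axes at that moment; what a row does not reach only later rows make up. A row lasts 1/12 s, in which the tool goes at most 41.7 mm and 7.16 degrees, less where a joint would pass 70% of its speed; a pose out of reach is approached as far as the arm can. A call with a gripper value outside its range is refused whole. The fingers move at their own pace and stop on an object; the grip force is fixed at half the most. Time passes only in rows, so rows that repeat a pose let the fingers close. It gives the time, the measured TCP pose, the force, the opening and the grip force at its end, in the units of the state.
- get_obs(): the state, without advancing time (a new reading comes with each control period).
- imaging.camera(name): name is "scene" or "side" or "wrist"; returns a dict with "pixels" (420x560x3 uint8, blue, green, red), "range_z" (420x560 float32, m along the optical axis (not along the pixel's ray), 0 where there is no reading), "intrinsics" (3x3 intrinsics, pixels), "origin" and "rotation" of the camera in the world. Camera axes: x right, y down, z forward; pixel columns grow to the right and rows downward; lengths in m; the calibration is good to about 2 mm. The wrist camera is an equidistant fisheye: a pixel r from the principal point sees the ray r / f radians off the axis. A picture is of the moment at which its call begins.
- arm.hand_in(): hands the job in; it is judged then, once.
The state is a dict: "time_s": time; "joints": joint angles; "dq": joint speeds; "joint_efforts": joint torques, N m; "tool_pos": TCP position; "eef_rot": TCP orientation; "force": force on the tool from outside, world axes, zero at the start; "torque": the same for the moment, N m; "width": finger opening in m; "gripper_force": force on a finger pad.
Only numpy, scipy, OpenCV 4.12 (cv2) and the standard library are available. Lean on these libraries where they do the work, as an engineer would, in place of code of your own. Each camera call takes 0.05 s, during which the arm holds its last target. There are 200 camera calls.

## Working session

There is one attempt and no reset: what is moved stays moved. The work goes in short steps, Python scripts to look and compute and a tool call to move; the robot and the scene stay as the last step left them, time stands still between calls to the robot, and variables do not carry over. Pictures are saved under pics/ and viewed, at most 10 in all, crops included, and the job is handed in when it is done.

Besides the shell and the picture viewer there is one more tool, called after "Call:" by a JSON object that holds its "op" and its "data". apply_moves: Moves the arm, as the interface text tells. Its arguments: {"type":"object","properties":{"plan":{"type":"array","items":{"type":"array","items":{"type":"number"}}}},"required":["plan"]}

```bash
mkdir -p pics; cat > h.py <<'E'
import numpy as np, cv2
from plant import get_obs, imaging, arm
def cast(c,u,v,z):
    K=c["intrinsics"];d=np.array([(u-K[0,2])/K[0,0],(v-K[1,2])/K[1,1],1.]);d=np.array(c["rotation"])@d
    o=np.array(c["origin"]);return o+d*(z-o[2])/d[2]
def cloud(c):
    K=c["intrinsics"];Z=c["range_z"];v,u=np.mgrid[:420,:560]
    P=np.stack([(u-K[0,2])/K[0,0]*Z,(v-K[1,2])/K[1,1]*Z,Z],-1)
    return P@np.array(c["rotation"]).T+np.array(c["origin"])
E
python3 - <<'E'
from h import *
for n in("scene","side"):
    c=imaging.camera(n);cv2.imwrite(f"pics/{n}0.png",c["pixels"]);np.savez(f"{n}0.npz",**c)
    print(n,np.round(c["origin"],3),np.round(c["rotation"],3).tolist(),c["intrinsics"][0])
o=get_obs();print(np.round(o["eef_rot"],3),o["tool_pos"])
E
```

```text
scene [ 1.268 -0.893  1.062] [[0.802, 0.381, -0.461], [0.597, -0.511, 0.618], [0.0, -0.771, -0.637]] [531.33404532   0.         287.39864558]
side [0.428 0.654 1.054] [[-0.964, -0.212, 0.159], [-0.265, 0.75, -0.606], [0.009, -0.626, -0.78]] [389.48463231   0.         284.56201099]
[[ 0.975  0.223 -0.   ]
 [ 0.223 -0.975  0.002]
 [ 0.    -0.002 -1.   ]] [ 0.13932967 -0.60861264  0.22965563]
```

View pics/scene0.png

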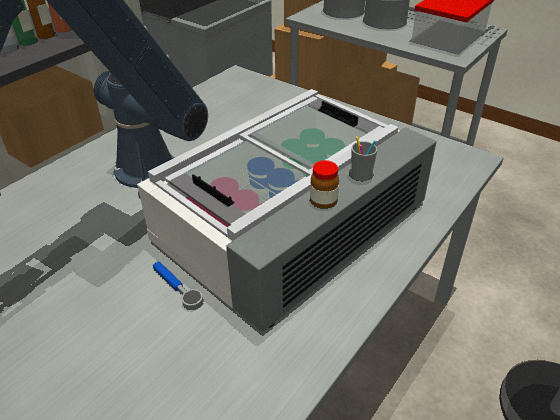

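View pics/side0.png

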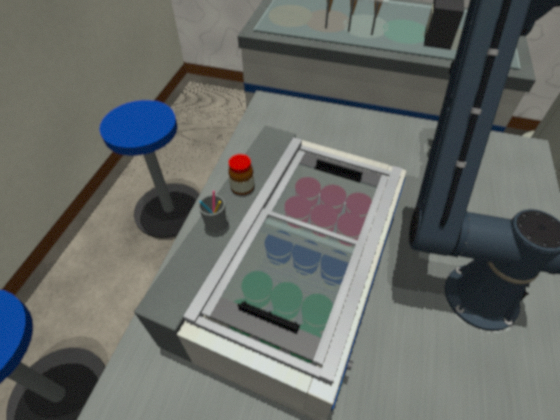

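Scene: pink tubs lie under the right lid, with its lip at scene px (193..232, 177..204) and side px (316..362, 162..178). The green tubs are on the left.

```bash
python3 - <<'E'
from h import *
boxes={"scene":[(185,168,240,210),(315,95,362,130)],"side":[(310,155,368,182),(232,298,304,334)]}
for n in boxes:
    c=dict(np.load(f"{n}0.npz"));P=cloud(c);g=c["pixels"].max(2)
    for name,(a,b,e,f) in zip(("R","L"),boxes[n]):
        m=np.zeros(g.shape,np.uint8);m[b:f,a:e]=(g[b:f,a:e]<45)
        k,l,s,_=cv2.connectedComponentsWithStats(m);i=1+s[1:,4].argmax();q=l==i
        (u,v),wh,an=cv2.minAreaRect(np.argwhere(q)[:,::-1].astype(np.float32))
        p=P[q];p=p[(p[:,2]>.2)&(p[:,2]<.28)]
        X=p[:,:2]-p[:,:2].mean(0);d=np.linalg.svd(X,full_matrices=False)[2][0]
        t=X@d
        print(n,name,s[i],"rect",(u,v),wh,an,"cast",cast(c,u,v,.239 if name=="R" else .253).round(4),"cloud mid",np.round((p.min(0)+p.max(0))/2,4),"z",p[:,2].min().round(3),p[:,2].max().round(3),"dir",d.round(3),"len",np.ptp(t).round(3))
        # lip ends (extremes along d)
        print("   ends",p[t.argmin()].round(3),p[t.argmax()].round(3))
E
```

```text
scene R [192 175  42  31 340] rect (211.4052276611328, 190.1968994140625) (49.08958435058594, 8.728241920471191) 32.82853698730469 cast [ 0.4878 -0.165   0.239 ] cloud mid [ 0.4845 -0.1645  0.2406] z 0.226 0.255 dir [ 0.995 -0.103] len 0.145
   ends [ 0.413 -0.157  0.242] [ 0.556 -0.179  0.246]
scene L [318 101  40  26 421] rect (338.3827209472656, 113.61689758300781) (40.830535888671875, 10.752325057983398) 25.114835739135742 cast [0.5514 0.3254 0.253 ] cloud mid [0.5485 0.3245 0.254 ] z 0.239 0.269 dir [ 0.991 -0.133] len 0.141
   ends [0.48  0.343 0.261] [0.618 0.307 0.246]
side R [316 160  46  22 420] rect (338.356689453125, 170.4872589111328) (46.33171081542969, 9.198622703552246) 16.389541625976562 cast [ 0.4804 -0.1562  0.239 ] cloud mid [ 0.4817 -0.1555  0.2406] z 0.227 0.254 dir [-0.991  0.135] len 0.136
   ends [ 0.549 -0.166  0.233] [ 0.414 -0.147  0.232]
side L [239 302  60  31 490] rect (268.33367919921875, 316.6921691894531) (63.15116500854492, 8.700111389160156) 22.442752838134766 cast [0.5452 0.3314 0.253 ] cloud mid [0.5457 0.3294 0.256 ] z 0.242 0.27 dir [-0.991  0.133] len 0.137
   ends [0.612 0.313 0.245] [0.478 0.345 0.264]
```

The right lip is at about (0.483, -0.160) and the chest is yawed about -0.131 rad. I'll move to above the spot behind the lip, at a safe height with fingers shut.

Call:
{"op": "apply_moves", "data": {"plan": [[1,0,0,-40,0,0,0],[1,0,0,-80,0,0,0],[1,30,-24,-110,0,0,-0.1],[1,70,-56,-110,0,0,-0.2],[1,110,-88,-110,0,0,-0.32],[1,143,-114,-110,0,0,-0.42],[1,175,-139,-110,0,0,-0.5],[1,207,-165,-110,0,0,-0.6],[1,240,-191,-110,0,0,-0.7],[1,272,-217,-110,0,0,-0.8],[1,305,-243,-110,0,0,-0.9],[1,337,-268,-110,0,0,-1.0]]}}

```text
time_s: 1.1
tool_pos: [0.3944, -0.2886, 0.3403]
eef_rot: [[0.335, 0.942, -0.0], [0.942, -0.335, 0.0], [0.0, -0.0, -1.0]]
force: [-0.1, -0.5, 1.0]
width: 0.0148
gripper_force: 0.0
```

```bash
python3 - <<'E'
from h import *
o=get_obs();R=np.array(o["eef_rot"]);p=np.array(o["tool_pos"])
print(p,R.round(3),o["joints"],np.array(o["force"]).round(1),o["width"])
d=np.array([.480,-.1815,.34])-p
print((R.T@d*1000).round(1), "yaw",np.degrees(np.arctan2(R[1,0],R[0,0])))
E
```

```text
[ 0.39436731 -0.28858963  0.34032675] [[ 0.335  0.942 -0.   ]
 [ 0.942 -0.335  0.   ]
 [ 0.    -0.    -1.   ]] [-8.60901636e-01  2.17119133e-01  1.61265443e+00  3.75203759e-05
  1.31241545e+00 -5.19496530e-01] [-0.1 -0.5  1. ] 0.014830883549685338
[129.6  44.8   0.3] yaw 70.43837372188214
```

Call:
{"op": "apply_moves", "data": {"plan": [[1,32,11,0,0,0,-0.07],[1,65,22,0,0,0,-0.14],[1,97,33,0,0,0,-0.21],[1,129,45,0,0,0,-0.21],[1,129,45,0,0,0,-0.21],[1,129,45,0,0,0,-0.21]]}}

```text
time_s: 1.6
tool_pos: [0.4802, -0.183, 0.3401]
eef_rot: [[0.132, 0.991, -0.001], [0.991, -0.132, 0.0], [0.0, -0.001, -1.0]]
force: [-0.5, -1.0, 0.4]
width: 0.0005
gripper_force: 0.0
```

```bash
python3 - <<'E'
from h import *
o=get_obs();R=np.array(o["eef_rot"]);p=np.array(o["tool_pos"])
print(p,R.round(3),o["joints"],np.array(o["force"]).round(1),o["width"])
c=imaging.camera("wrist");s=imaging.camera("scene");np.savez("w1.npz",**c)
cv2.imwrite("pics/m1.png",np.hstack([cv2.resize(c["pixels"],(400,300)),cv2.resize(s["pixels"][80:290,100:380],(400,300))]))
E
```

```text
[ 0.48023778 -0.18300565  0.34009843] [[ 0.132  0.991 -0.001]
 [ 0.991 -0.132  0.   ]
 [ 0.    -0.001 -1.   ]] [-5.81554623e-01  2.57203691e-01  1.55744512e+00 -3.99377717e-04
  1.32800644e+00 -4.49241569e-01] [-0.5 -1.   0.4] 0.0004902092452706121
```

View pics/m1.png

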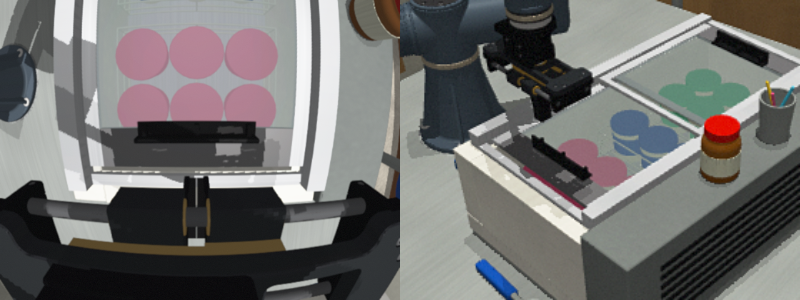

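The fingertips are over the slot behind the lip. In the left half (wrist view) the lip is at px (138..258, 122..142), ×1.4 in the full image. I'll cross-check it with the wrist camera.

```bash
python3 - <<'E'
from h import *
c=dict(np.load("w1.npz"));K=c["intrinsics"];v,u=np.mgrid[:420,:560]
x=(u-K[0,2])/K[0,0];y=(v-K[1,2])/K[1,1];r=np.hypot(x,y)+1e-9
Z=c["range_z"];s=np.tan(r)/r
P=np.stack([x*s*Z,y*s*Z,Z],-1)@c["rotation"].T+c["origin"]
ex=np.array([.991,-.132]);ey=np.array([.132,.991])
m=np.zeros(Z.shape,bool);m[155:205,185:370]=1
m&=(c["pixels"].max(2)<45)&(P[...,2]>.235)&(P[...,2]<.262)
q=P[m];a=(q[:,:2]-[.4802,-.183])@np.c_[ex,ey]*1000
print(len(q),np.percentile(a,[1,50,99],axis=0).round(1),np.percentile(q[:,2],[1,99]))
for z in(.237,.243,.249,.253):
    k=abs(q[:,2]-z)<.003;print(z,k.sum(),np.percentile(a[k,1],[5,50,95]).round(1))
E
```

```text
2255 [[-67.2  14.5]
 [ -1.4  19.7]
 [ 66.9  32.8]] [0.23556226 0.25329613]
0.237 281 [19.5 20.3 33. ]
0.243 554 [19.6 21.3 32.1]
0.249 963 [15.  19.1 20.5]
0.253 1190 [15.  17.8 20. ]
```

Call:
{"op": "apply_moves", "data": {"plan": [[1,0,0,30,0,0,0],[1,0,0,60,0,0,0],[1,0,0,80,0,0,0],[1,0,0,90,0,0,0],[1,0,0,95,0,0,0],[1,0,0,98,0,0,0],[1,0,0,98,0,0,0],[1,0,0,98,0,0,0]]}}

```text
time_s: 2.37
tool_pos: [0.4804, -0.1853, 0.2436]
eef_rot: [[0.136, 0.991, 0.002], [0.991, -0.136, -0.001], [-0.001, 0.002, -1.0]]
force: [0.4, -0.8, 0.5]
width: 0.0003
gripper_force: 0.0
```

Call:
{"op": "apply_moves", "data": {"plan": [[1,2,0,0,0,0,0],[1,4,0,0,0,0,0],[1,6,0,0,0,0,0],[1,8,0,0,0,0,0],[1,10,0,0,0,0,0],[1,12,0,0,0,0,0],[1,14,0,0,0,0,0],[1,16,0,0,0,0,0],[1,18,0,0,0,0,0],[1,20,0,0,0,0,0]]}}

```text
time_s: 3.2
tool_pos: [0.4829, -0.1648, 0.2427]
eef_rot: [[0.136, 0.991, 0.001], [0.991, -0.136, -0.0], [-0.0, 0.001, -1.0]]
force: [-0.4, -2.3, 2.2]
width: 0.0
gripper_force: 1.6
```

Call:
{"op": "apply_moves", "data": {"plan": [[1,5,0,0,0,0,0],[1,11,0,0,0,0,0],[1,18,0,0,0,0,0],[1,25,0,0,0,0,0],[1,32,0,0,0,0,0],[1,39,0,0,0,0,0],[1,46,0,0,0,0,0],[1,53,0,0,0,0,0],[1,60,0,0,0,0,0],[1,67,0,0,0,0,0],[1,74,0,0,0,0,0],[1,80,0,0,0,0,0]]}}

```text
time_s: 4.2
tool_pos: [0.4934, -0.0846, 0.2425]
eef_rot: [[0.135, 0.991, -0.0], [0.991, -0.135, 0.0], [0.0, -0.0, -1.0]]
force: [0.7, -3.4, 2.1]
width: 0.0004
gripper_force: 1.7
```

Call:
{"op": "apply_moves", "data": {"plan": [[1,6,0,0,0,0,0],[1,13,0,0,0,0,0],[1,20,0,0,0,0,0],[1,27,0,0,0,0,0],[1,34,0,0,0,0,0],[1,41,0,0,0,0,0],[1,48,0,0,0,0,0],[1,54,0,0,0,0,0],[1,60,0,0,0,0,0],[1,65,0,0,0,0,0],[1,69,0,0,0,0,0],[1,72,0,0,0,0,0]]}}

```text
time_s: 5.2
tool_pos: [0.5028, -0.0135, 0.2424]
eef_rot: [[0.135, 0.991, -0.001], [0.991, -0.135, 0.0], [0.0, -0.001, -1.0]]
force: [0.0, -2.3, 2.0]
width: 0.0006
gripper_force: 1.6
```

```bash
python3 - <<'E'
from h import *
s=imaging.camera("side");sc=imaging.camera("scene")
cv2.imwrite("pics/m2.png",np.hstack([cv2.resize(s["pixels"][120:420,140:440],(400,400)),cv2.resize(sc["pixels"][60:300,130:370],(400,400))]))
E
```

```text
(no output)
```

View pics/m2.png

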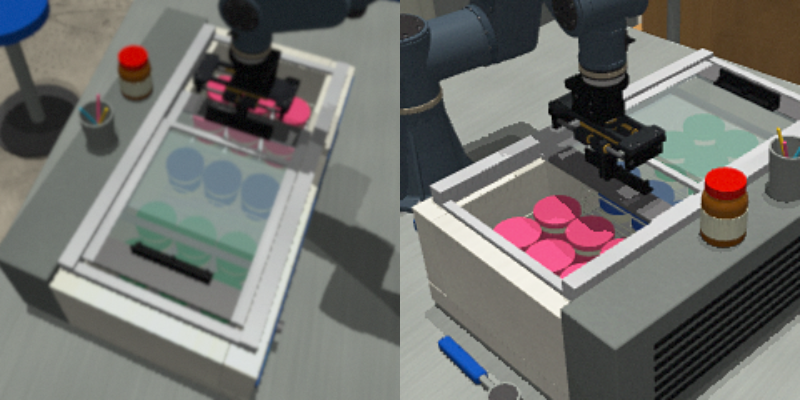

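The left lid is untouched and the pink tubs are uncovered (right half, scene crop). The lid has about 40–55 mm to go, so I'll slow down.

Call:
{"op": "apply_moves", "data": {"plan": [[1,3,0,0,0,0,0],[1,6,0,0,0,0,0],[1,9,0,0,0,0,0],[1,12,0,0,0,0,0],[1,15,0,0,0,0,0],[1,18,0,0,0,0,0],[1,21,0,0,0,0,0],[1,24,0,0,0,0,0],[1,27,0,0,0,0,0],[1,30,0,0,0,0,0],[1,32,0,0,0,0,0],[1,34,0,0,0,0,0]]}}

```text
time_s: 6.3
tool_pos: [0.5076, 0.0199, 0.2424]
eef_rot: [[0.135, 0.991, -0.001], [0.991, -0.135, 0.0], [0.0, -0.001, -1.0]]
force: [-2.5, -3.0, -1.1]
width: 0.0007
gripper_force: 1.6
```

Call:
{"op": "apply_moves", "data": {"plan": [[1,1.5,0,0,0,0,0],[1,3,0,0,0,0,0],[1,4.5,0,0,0,0,0],[1,6,0,0,0,0,0],[1,7.5,0,0,0,0,0],[1,9,0,0,0,0,0]]}}

```text
time_s: 6.8
tool_pos: [0.5084, 0.024, 0.2426]
eef_rot: [[0.133, 0.991, -0.002], [0.991, -0.133, -0.01], [-0.011, -0.001, -1.0]]
force: [-6.3, -18.7, -0.1]
width: 0.0005
gripper_force: 9.8
```

Call:
{"op": "apply_moves", "data": {"plan": [[1,1.5,0,0,0,0,0],[1,3,0,0,0,0,0],[1,4.5,0,0,0,0,0],[1,5,0,0,0,0,0]]}}

```text
time_s: 7.13
tool_pos: [0.5084, 0.0243, 0.2428]
eef_rot: [[0.131, 0.991, -0.004], [0.991, -0.131, -0.02], [-0.021, -0.002, -1.0]]
force: [-7.8, -29.5, 0.2]
width: 0.0007
gripper_force: 15.4
```

The force rose firmly at the stop. I'll back off the lip and rise.

Call:
{"op": "apply_moves", "data": {"plan": [[1,-4,0,0,0,0,0],[1,-8,0,0,0,0,0],[1,-12,0,0,0,0,0],[1,-17,0,0,0,0,0],[1,-17,0,-5,0,0,0],[1,-17,0,-20,0,0,0],[1,-17,0,-45,0,0,0],[1,-17,0,-80,0,0,0],[1,-17,0,-115,0,0,0],[1,-17,0,-140,0,0,0],[1,-17,0,-140,0,0,0]]}}

```text
time_s: 8.05
tool_pos: [0.5109, 0.017, 0.3895]
eef_rot: [[0.135, 0.991, 0.015], [0.991, -0.135, -0.001], [0.001, 0.015, -1.0]]
force: [0.5, -1.2, 0.4]
width: 0.0005
gripper_force: 0.0
```

Call:
{"op": "apply_moves", "data": {"plan": [[1,-30,0,0,0,0,0],[1,-70,0,0,0,0,0],[1,-110,0,0,0,0,0],[1,-150,0,0,0,0,0],[1,-190,0,0,0,0,0],[1,-220,0,0,0,0,0],[1,-240,0,0,0,0,0],[1,-240,0,0,0,0,0],[1,-240,0,0,0,0,0]]}}

```text
time_s: 8.8
tool_pos: [0.4749, -0.2214, 0.3822]
eef_rot: [[0.137, 0.991, 0.0], [0.991, -0.137, 0.001], [0.002, 0.0, -1.0]]
force: [0.3, 0.8, 1.0]
width: 0.0006
gripper_force: 0.0
```

```bash
python3 - <<'E'
from h import *
s=imaging.camera("side");sc=imaging.camera("scene")
np.savez("side3.npz",**s);np.savez("scene3.npz",**sc)
cv2.imwrite("pics/m3.png",np.hstack([cv2.resize(s["pixels"][120:420,140:440],(400,400)),cv2.resize(sc["pixels"][60:300,130:370],(400,400))]))
print(get_obs()["tool_pos"],get_obs()["force"])
E
```

```text
[ 0.47495921 -0.21988086  0.38236569] [0.01562618 0.06912219 0.37962733]
```

View pics/m3.png

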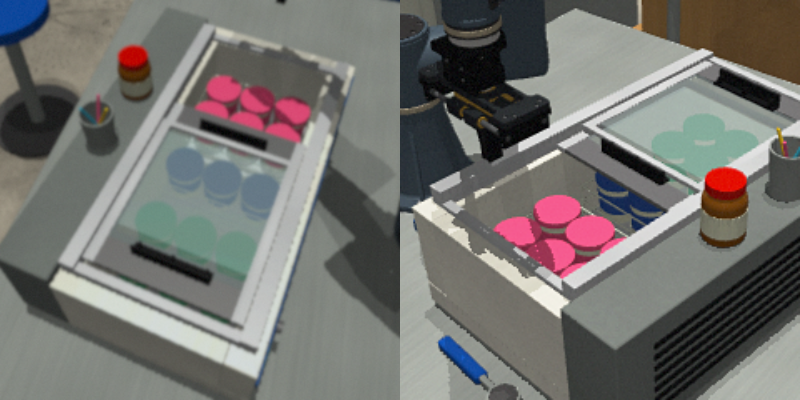

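The lid is open with its lip near the left lid's edge, and the rest looks unmoved. I'll check the travel numerically.

```bash
python3 - <<'E'
from h import *
ey=np.array([.132,.991])
def lip(f,box,lo,hi):
    c=dict(np.load(f));P=cloud(c);g=c["pixels"].max(2);a,b,e,h=box
    m=np.zeros(g.shape,np.uint8);m[b:h,a:e]=g[b:h,a:e]<45
    k,l,s,_=cv2.connectedComponentsWithStats(m);q=l==1+s[1:,4].argmax()
    (u,v),_,_=cv2.minAreaRect(np.argwhere(q)[:,::-1].astype(np.float32));return cast(c,u,v,(lo+hi)/2),q.sum()
B={"side":((310,155,368,182),(285,205,350,236),(232,298,304,334)),"scene":((185,168,240,210),(246,138,300,172),(315,95,362,130))}
for n in B:
    r0,_=lip(n+"0.npz",B[n][0],.226,.252);r1,k=lip(n+"3.npz",B[n][1],.226,.252)
    l0,_=lip(n+"0.npz",B[n][2],.24,.266);l1,_=lip(n+"3.npz",B[n][2],.24,.266)
    print(n,"right moved",(r1-r0)[:2]@ey,r1.round(4),k,"left moved",(l1-l0).round(4),"L-R now",(l1-r1)[:2]@ey)
E
```

```text
side right moved 0.19924198977471363 [0.5075 0.0412 0.239 ] 331 left moved [0.     0.0001 0.    ] L-R now 0.29269880938417325
scene right moved 0.20374140679577035 [0.5147 0.037  0.239 ] 323 left moved [0. 0. 0.] L-R now 0.29068642915286963
```

```bash
python3 -c "
from plant import arm
print(arm.hand_in())"
```

```text
the job is handed in; nothing more can be done
None
```

The right lid, over the pink tubs, was drawn about 0.20 m until it met firm resistance, which I take as its stop (its starting gap wasn't measured, so the full 0.215 m isn't confirmed); the left lid did not move, the jar, cup and scoop look undisturbed, and the job is handed in with the hand clear.

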